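# Make up two sampling kits

### The arm

A 6-joint arm with a two-finger parallel gripper is mounted at the origin on a cart in front of the work surface, level with it; the furniture and walls round the work are solid. World frame = base frame: x ahead of the robot, y to its left, z up, the work surface at z = 0. Lengths are in m, angles in rad, forces in N, time in s.
With the tool pointing down it reaches from about 0.35 to 0.975 m from the base axis. Payload 7.1 kg.
Tool frame: the origin (TCP) lies midway between the tips of the shut fingers; the grasp point (between the pads) lies 19 mm behind it; z points along the fingers, y is the line along which they close (so a half turn about z gives the same grasp; the last joint's range is limited). The gripper opens to 88 mm and grips with 3 to 60 N. Pads are 20 mm wide; open, the fingers measure 115 mm over their backs; the gripper's body (75 mm by 178 mm) begins 61 mm behind the grasp point.
Start: joints at [1.179, 0.423, 1.63, -0, 1.089, -0.019], TCP at [0.228, 0.582, 0.195] pointing down, gripper open.
Joint ranges: [-3, 3], [-0.9, 2.11], [0.09, 2.58], [-1.31, 4.45], [0.11, 2.69], [-2.54, 2.54]. Speed limits (rad/s): [2.39, 2.39, 3.01, 3.14, 3.14, 3.14].

### API

Orientations are given as a unit quaternion [w, x, y, z].
In Python, from station import move_pose, movel, movej, command_gripper, wait, inverse_kinematics, read_camera, camera_info, MotionError, job_done, get_time, get_joint_pos, get_qvel, get_effort, get_tcp_pos, get_ee_rot, get_ft_force, get_ft_torque, get_grip_width, get_finger_force gives the robot as it stands. Calls block until the motion is done:
- move_pose(position, orientation): joint-space move of the TCP to a pose.
- movel(position, frame=None, v=0.15, until_force=None): straight line of the TCP; frame=None keeps the orientation; v is the mean speed in m/s. With until_force (N) it stops when the force on the tool has changed by that much, and returns True; else False.
- movej(angles): joint-space move.
- command_gripper(opening): opening from 0.0 (shut) to 1.0 (fully open); the grip force is fixed at half the most; returns when the fingers have stopped.
- wait(seconds).
- inverse_kinematics(position, orientation): joint angles nearest the present ones, or None.
- read_camera(name): name is "scene" or "top" or "wrist"; returns the picture (420x560x3 uint8, red, green, blue); there is no depth.
- camera_info(name): a dict with "intrinsics" (3x3 intrinsics, pixels), "T" (4x4, takes a point from camera to world coordinates); the wrist camera has in their place "tool_from_camera" (4x4, takes a point from camera to tool coordinates, whose origin is the TCP and whose axes are the flange's). Camera axes: x right, y up, looking along -z (the intrinsics and any distortion apply to the point x, -y, -z); pixel columns grow to the right and rows downward; lengths in m; the calibration is good to about 2 mm. The wrist camera is an equidistant fisheye: a pixel r from the principal point sees the ray r / f radians off the axis. A picture is of the moment at which its call begins: read the wrist's pose just before it. camera_info takes no time and is no camera call.
A pose or a line that the arm cannot do raises MotionError and nothing moves.
- job_done(): hands the job in; it is judged then, once.
Readings, each from a call of its own:
- get_time(): time.
- get_joint_pos(): joint angles.
- get_qvel(): joint speeds.
- get_effort(): joint torques, N m.
- get_tcp_pos(): TCP position.
- get_ee_rot(): TCP orientation.
- get_ft_force(): force on the tool from outside, world axes, zero at the start.
- get_ft_torque(): the same for the moment, N m.
- get_grip_width(): opening from 0.0 (shut) to 1.0 (fully open).
- get_finger_force(): force on a finger pad.
Only numpy, scipy, OpenCV 4.12 (cv2) and the standard library are available. Lean on these libraries where they do the work, as an engineer would, in place of code of your own. Each camera call takes 0.05 s, during which the arm holds its last target. There are 200 camera calls.

### The job

Make up the two sampling kits from the stock on the bench. The long tray with three recesses gets a petri dish in its wide recess, the screw-cap tube standing in the middle recess and the rubber stopper in the recess at the other end; the short tray with two recesses gets the other petri dish in its wide recess and the amber dropper bottle standing in the smaller one. Everything sits down in its recess, upright and let go; leave the glass beaker, which belongs to neither kit, where it stands.

Things in the scene. Friction and masses are not known exactly. Their poses are not given: they have to be found in the camera images.
- long_tray: long grey plastic tray, 204 x 92 x 10 mm, three recesses in a row. Fixed. Origin: centre of its underside; x along the row, +x end roughly away from the robot, y across, z up. Round recesses, dark floors 5 mm above the worktop, 5 mm deep, centres on the x axis: wide dish recess (77 mm across) at x = -57.5 mm, middle (50 mm) at +12.5 mm, end (50 mm) at +70.5 mm. Shelf 0.55 m up at x > 0.63
- short_tray: short grey plastic tray, 146 x 92 x 10 mm, two recesses in a row. Fixed. Origin: centre of its underside; x along the row, +x end roughly away from the robot, y across, z up. Round recesses, dark floors 5 mm above the worktop, 5 mm deep, centres on the x axis: wide dish recess (77 mm across) at x = +28.5 mm, smaller recess (50 mm) at -41.5 mm
- dish_a: closed round petri dish, clear with pale contents, 61 mm across, 16 mm high, lying flat, 16 g; origin at the centre of its underside, z up. Interchangeable with the other dish. Grip it across the rim, with the fingertips at least 6 mm above its underside so that they clear the tray when it is set down
- dish_b: the other, like petri dish: 61 mm across, 16 mm high, lying flat, 16 g; origin at the centre of its underside, z up. Interchangeable with dish_a
- tube: white translucent screw-cap centrifuge tube with a blue cap, standing upright, 110 mm high, cap 34 mm across, body 29 mm; origin at the centre of its foot, z up. It collides as a 34 mm wide solid over its whole height; grip it round the body from above, and set it down after the low things beside it
- stopper: red-brown rubber stopper, slightly tapered, 27 mm across, 24 mm high, standing on its end; origin at the centre of its underside, z up
- bottle: amber glass dropper bottle with a black bulb cap, standing upright, 34 mm across, 129 mm high in all (straight body up to about 75 mm); origin at the centre of its foot, z up. Grip it round the body from above at about 55 to 70 mm
- beaker: small open glass beaker, 52 mm across, 65 mm high, standing upright; origin at the centre of its underside, z up. Belongs to neither kit: leave it where it stands
Not all that is in view belongs to the job. What is shaped like the stopper but green, turquoise or yellow is not meant.

How it is judged:
By the outcome, as a careful person would: the job done as asked, in the order asked, and still so for the second after the job is handed in, with the robot touching nothing.
It also fails if it takes over 136 s, if anything falls off the work surface, if the arm or the gripper's body presses on something with over 40 N, if the wrist force passes 120 N, or if a joint passes its speed limit or range.

## Working session

There is one attempt and no reset: what is moved stays moved. The work goes in short steps, each a Python script; the robot and the scene stay as the last script left them, time stands still between calls to the robot, and variables do not carry over. Pictures are saved under pics/ and viewed, at most 14 in all, crops included, and the job is handed in when it is done.

```bash
mkdir -p pics
python3 - <<'E'
from station import *
import cv2,numpy as np
for n in("top","scene"):
    im=read_camera(n); cv2.imwrite(f"pics/{n}0.png",cv2.resize(im[:,:,::-1],(800,600),interpolation=cv2.INTER_CUBIC)); cv2.imwrite(f"{n}_raw.png",im[:,:,::-1])
    c=camera_info(n); print(n,c)
print(camera_info("wrist"),get_time(),get_ee_rot())
E
```

```text
top {'intrinsics': array([[524.9985746 ,   0.        , 284.24049192],
       [  0.        , 524.9985746 , 207.56731035],
       [  0.        ,   0.        ,   1.        ]]), 'T': array([[-0.11426559,  0.96798062, -0.22351037,  0.23008722],
       [-0.99342971, -0.11277996,  0.01944436,  0.04434504],
       [-0.00638572,  0.22426367,  0.97450758,  1.16724919],
       [ 0.        ,  0.        ,  0.        ,  1.        ]])}
scene {'intrinsics': array([[459.55587352,   0.        , 295.1776696 ],
       [  0.        , 459.55587352, 203.62001516],
       [  0.        ,   0.        ,   1.        ]]), 'T': array([[ 0.83275512,  0.21655905, -0.50953026,  0.01659684],
       [-0.55318499,  0.36283278, -0.74989248, -0.69739169],
       [ 0.02247828,  0.9063413 ,  0.42194807,  0.46230229],
       [ 0.        ,  0.        ,  0.        ,  1.        ]])}
{'intrinsics': array([[325.1922621 ,   0.        , 276.23511151],
       [  0.        , 325.1922621 , 203.99245895],
       [  0.        ,   0.        ,   1.        ]]), 'tool_from_camera': array([[ 6.02161132e-04,  9.61605531e-01,  2.74434766e-01,
         7.54469111e-02],
       [ 9.99999819e-01, -5.80539329e-04, -1.60005942e-04,
        -1.36309471e-03],
       [ 5.45757622e-06,  2.74434813e-01, -9.61605706e-01,
        -1.89096047e-01],
       [ 0.00000000e+00,  0.00000000e+00,  0.00000000e+00,
         1.00000000e+00]])} 0.1 [-1.40766014e-04  1.85319401e-01  9.82678099e-01 -6.73945091e-04]
```

View pics/top0.png

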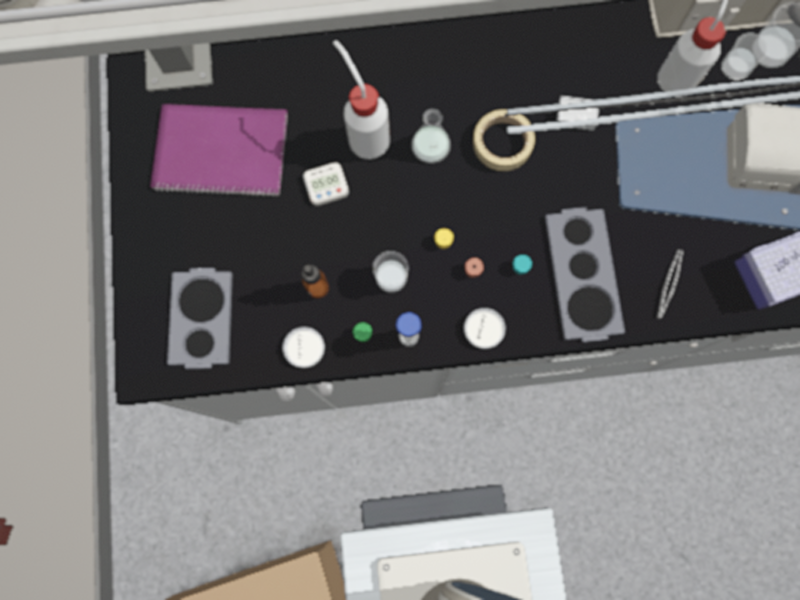

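View pics/scene0.png

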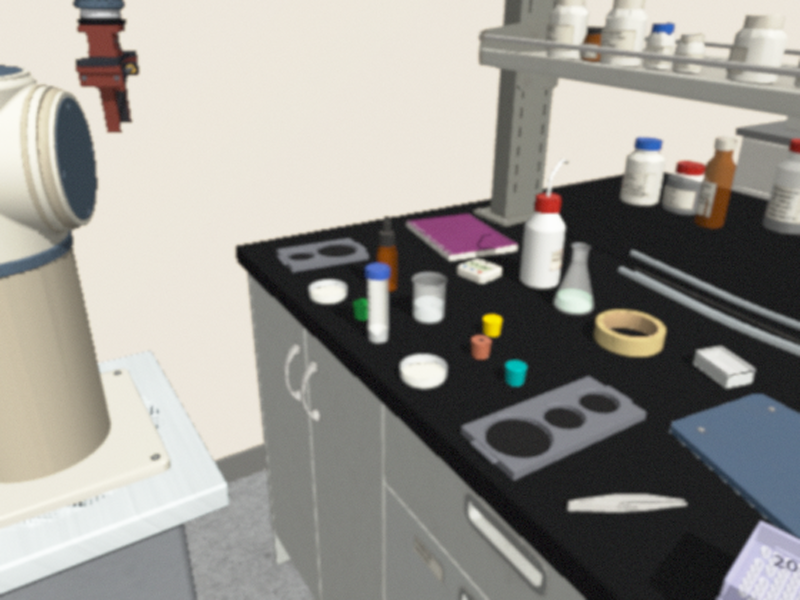

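The top view (800x600) shows the long tray with recesses at (590,308), (584,265) and (577,231). The short tray's are at (201,300) and (200,344). Dishes are at (304,347) and (485,328), the red-brown stopper at (474,267), the bottle at (316,285), the tube at (409,330) and the beaker at (391,272).

```bash
cat > h.py <<'E'
from station import *
import numpy as np, cv2
from scipy.spatial.transform import Rotation as R
def back(n,u,v,z):
    c=camera_info(n);K=c["intrinsics"];T=c["T"]
    d=T[:3,:3]@[(u-K[0,2])/K[0,0],-(v-K[1,2])/K[1,1],-1]
    return T[:3,3]+d*(z-T[2,3])/d[2]
def proj(n,p):
    c=camera_info(n);K=c["intrinsics"];T=c["T"]
    q=T[:3,:3].T@(np.asarray(p,float)-T[:3,3]); 
    return np.array([K[0,2]-K[0,0]*q[0]/q[2],K[1,2]+K[1,1]*q[1]/q[2]])
def wT(pos,q):
    M=np.eye(4);M[:3,:3]=R.from_quat(np.roll(q,-1)).as_matrix();M[:3,3]=pos
    return M@camera_info("wrist")["tool_from_camera"]
def wproj(T,p):
    K=camera_info("wrist")["intrinsics"];q=T[:3,:3].T@(np.asarray(p,float)-T[:3,3])
    a=np.arctan2(np.hypot(q[0],q[1]),-q[2]);r=np.hypot(q[0],q[1])+1e-12
    return np.array([K[0,2]+K[0,0]*a*q[0]/r,K[1,2]-K[0,0]*a*q[1]/r])
def wback(T,u,v,z):
    K=camera_info("wrist")["intrinsics"];x,y=(u-K[0,2])/K[0,0],-(v-K[1,2])/K[0,0]
    a=np.hypot(x,y);s=np.sin(a)/(a+1e-12);d=T[:3,:3]@[x*s,y*s,-np.cos(a)]
    return T[:3,3]+d*(z-T[2,3])/d[2]
def down(yaw):  # tool z down, tool y axis at world angle yaw (x toward yaw+90... )
    c=np.array([[-np.sin(yaw)*-1,np.cos(yaw),0],[-np.cos(yaw),np.sin(yaw),0],[0,0,-1]])
    q=R.from_matrix(c).as_quat();return np.roll(q,1)
def snap(): 
    p,q=get_tcp_pos(),get_ee_rot();return read_camera("wrist"),wT(p,q)
E
python3 - <<'E'
from h import *
print("R0",R.from_quat(np.roll(get_ee_rot(),-1)).as_matrix().round(2).tolist(),down(0.))
D=dict(Lw=(590,308,.005),Lm=(584,265,.005),Le=(577,231,.005),Sw=(201,300,.005),Ss=(200,344,.005),dA=(304,347,.016),dB=(485,328,.016),stopTop=(474,267,.024),bottletip=(310,270,.129),bottlefoot=(319,292,0.0),tubetop=(408.5,324,.11),tubefoot=(409,341,0),green=(362,331,.02),yellow=(444,238,.02),turq=(522,264,.02),beakerrim=(391,269,.065),flask=(431,145,0.02),botl=(368,140,0.02))
for k,(u,v,z) in D.items():
    p=back("top",u*.7,v*.7,z);print(k,p.round(4),np.hypot(*p[:2]).round(3),(proj("scene",p)/.7).round())
E
```

```text
Traceback (most recent call last):
  File "h.py", line 25, in down
    q=R.from_matrix(c).as_quat();return np.roll(q,1)
      ~~~~~~~~~~~~~^^^
  File "scipy/spatial/transform/_rotation.pyx", line 1143, in scipy.spatial.transform._rotation.Rotation.from_matrix
ValueError: Non-positive determinant (left-handed or null coordinate frame) in rotation matrix 0: [[ 0.  1.  0.]
 [-1.  0.  0.]
 [ 0.  0. -1.]].
```

```bash
python3 - <<'E'
s=open('h.py').read()
i=s.index("    c=np.array([[-np.sin(yaw)*-1");j=s.index("    q=R.from_matrix")
s=s[:i]+"    a,b=np.cos(yaw),np.sin(yaw);c=np.array([[-b,a,0],[a,b,0],[0,0,-1]])\n"+s[j:]
s=s.replace("(x toward yaw+90... )","")
open('h.py','w').write(s)
E
python3 - <<'E'
from h import *
print("R0",R.from_quat(np.roll(get_ee_rot(),-1)).as_matrix().round(2).tolist(),down(0.))
D=dict(Lw=(590,308,.005),Lm=(584,265,.005),Le=(577,231,.005),Sw=(201,300,.005),Ss=(200,344,.005),dA=(304,347,.016),dB=(485,328,.016),stopTop=(474,267,.024),bottletip=(310,270,.129),bottlefoot=(319,292,0.0),tubetop=(408.5,324,.11),tubefoot=(409,341,0),green=(362,331,.02),yellow=(444,238,.02),turq=(522,264,.02),beakerrim=(391,269,.065),flask=(431,145,0.02),botl=(368,140,0.02))
for k,(u,v,z) in D.items():
    p=back("top",u*.7,v*.7,z);print(k,p.round(4),np.hypot(*p[:2]).round(3),(proj("scene",p)/.7).round())
E
```

```text
R0 [[-0.93, 0.36, -0.0], [0.36, 0.93, -0.0], [0.0, -0.0, -1.0]] [0.         0.70710678 0.70710678 0.        ]
Lw [ 0.4445 -0.2658  0.005 ] 0.518 [518. 439.]
Lm [ 0.5152 -0.2681  0.005 ] 0.581 [565. 420.]
Le [ 0.5728 -0.2664  0.005 ] 0.632 [598. 404.]
Sw [0.5288 0.3459 0.005 ] 0.632 [336. 251.]
Ss [0.4581 0.3513 0.005 ] 0.577 [300. 257.]
dA [0.4326 0.1879 0.016 ] 0.472 [327. 287.]
dB [ 0.4299 -0.0951  0.016 ] 0.44 [422. 365.]
stopTop [ 0.5274 -0.0904  0.024 ] 0.535 [480. 339.]
bottletip [0.5229 0.1559 0.129 ] 0.546 [385. 217.]
bottlefoot [0.5213 0.1586 0.    ] 0.545 [384. 290.]
tubetop [0.432  0.0244 0.11  ] 0.433 [377. 267.]
tubefoot [0.4258 0.0247 0.    ] 0.427 [374. 338.]
green [0.4465 0.0957 0.02  ] 0.457 [362. 304.]
yellow [ 0.5815 -0.0497  0.02  ] 0.584 [492. 321.]
turq [ 0.5245 -0.167   0.02  ] 0.55 [515. 368.]
beakerrim [0.5282 0.0402 0.065 ] 0.53 [428. 279.]
flask [ 0.7427 -0.0486  0.02  ] 0.744 [570. 296.]
botl [0.7637 0.0535 0.02  ] 0.766 [536. 272.]
```

Top-view positions match the scene view to about 3 mm. I'll check them with wrist pictures overlaid with predicted outlines.

```bash
cat >> h.py <<'E'
Y=np.pi/2
O=dict(Lw=(.4445,-.2658,.010,.0385),Lm=(.5152,-.2681,.010,.025),Le=(.5728,-.2664,.010,.025),Sw=(.5288,.3459,.010,.0385),Ss=(.4581,.3513,.010,.025),
 dA=(.4326,.1879,.016,.0305),dB=(.4299,-.0951,.016,.0305),stop=(.5274,-.0904,.024,.0135),bot=(.522,.157,.129,.008),tube=(.429,.0246,.11,.017),bk=(.5282,.0402,.065,.026))
def overlay(im,T,name,s=800/560):
    v=cv2.resize(im[:,:,::-1],(800,600),interpolation=cv2.INTER_CUBIC)
    for k,(x,y,z,r) in O.items():
        pts=np.array([wproj(T,(x+r*np.cos(a),y+r*np.sin(a),z)) for a in np.linspace(0,2*np.pi,40)])*s
        if abs(pts).max()<3000: cv2.polylines(v,[np.int32((pts*16).round())],True,(0,255,0),1,cv2.LINE_AA,4)
    cv2.imwrite(f"pics/{name}.png",v)
E
python3 - <<'E'
from h import *
move_pose([.485,.345,.15],down(Y)); overlay(*snap(),"w_short")
move_pose([.47,.17,.2],down(Y)); overlay(*snap(),"w_stock")
move_pose([.47,-.05,.2],down(Y)); overlay(*snap(),"w_stock2")
move_pose([.50,-.265,.15],down(Y)); overlay(*snap(),"w_long")
print(get_time(),get_joint_pos())
E
cd pics; python3 -c "
import cv2,numpy as np
a=[cv2.resize(cv2.imread(f'{n}.png'),(400,300),interpolation=cv2.INTER_AREA) for n in('w_short','w_stock','w_stock2','w_long')]
cv2.imwrite('mos.png',np.vstack([np.hstack(a[:2]),np.hstack(a[2:])]))"
```

```text
4.1583 [-5.05874940e-01  3.93849522e-01  1.79811825e+00  4.06197407e-04
  9.49668452e-01 -2.07837812e+00]
```

View pics/mos.png

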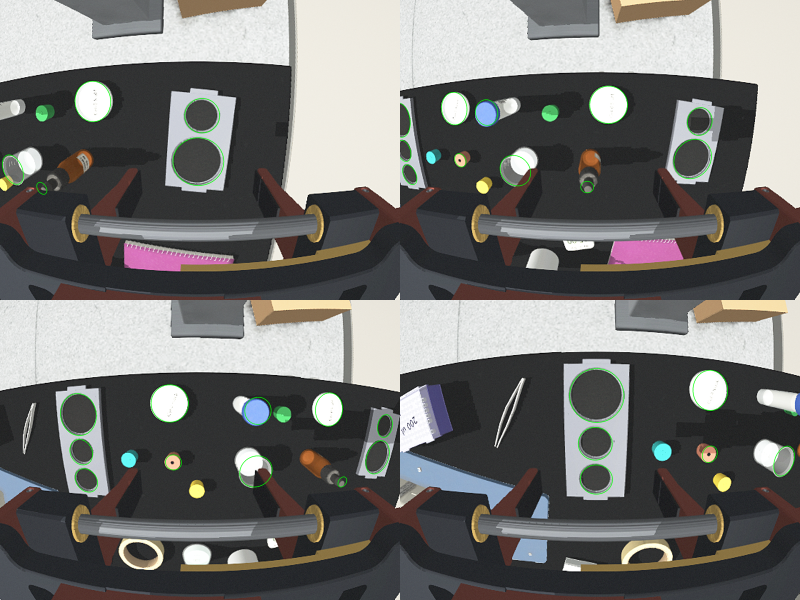

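The outlines fit the trays and objects to about 1–2 mm, well within the fit clearance. Next: first dish into the long tray.

```bash
cat >> h.py <<'E'
W=lambda mm: mm/88.
def pick(xy,zt,yaw,op,zup,v=.12):
    p=[xy[0],xy[1]]
    command_gripper(W(op)); move_pose(p+[zup],down(yaw)); movel(p+[zt],v=v)
    command_gripper(0.); w=get_grip_width()*88; print("grip",round(w,1),get_finger_force(),get_tcp_pos().round(4))
    movel(p+[zup],v=.12); print("lifted w",round(get_grip_width()*88,1),get_time())
def place(xy,zt,op,zup,zc):
    p=[xy[0],xy[1]]
    movel(p+[zc],v=.2); hit=movel(p+[zt],v=.05,until_force=4); print("down",hit,get_tcp_pos().round(4))
    command_gripper(W(op)); movel(p+[zup],v=.15); print("t",get_time())
E
python3 - <<'E'
from h import *
d=.4299,-.0951
pick(d,.008,0.,86,.08)
place((.4445,-.2658),.0135,78,.1,.08)
overlay(*snap(),"p1")
E
```

```text
grip 0.3 0.0 [ 0.4299 -0.0951  0.008 ]
lifted w 0.9 8.8417
down False [ 0.4447 -0.2659  0.0138]
t 13.3083
```

View pics/p1.png

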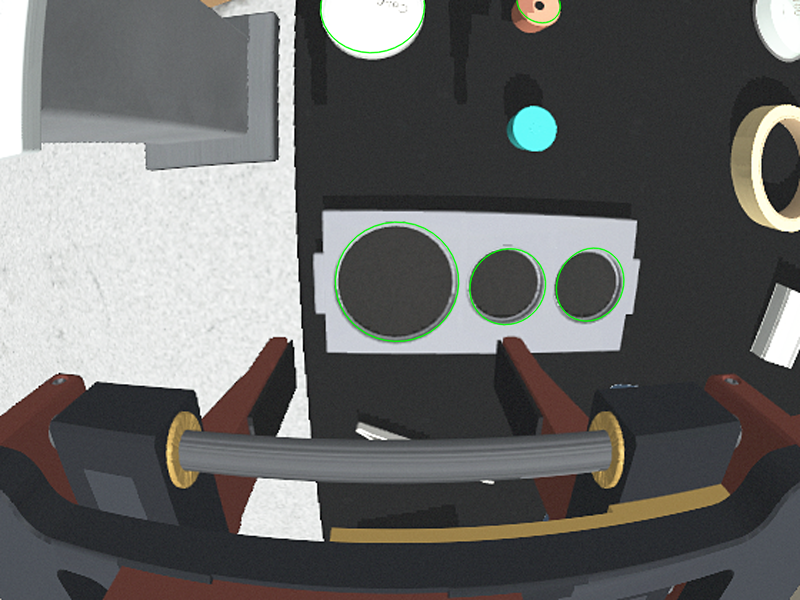

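The grip found nothing; the dish is still at its place. I suspect the open fingertips sit higher than the shut TCP (arc motion). I'll check that against the picture, tips at (285,340) and (515,340).

Run:
```python
from h import *
T=wT(get_tcp_pos(),get_ee_rot());p=get_tcp_pos();print(p,get_grip_width()*88)
for dz in(0,.005,.01,.015,.02,.03):
    print(dz,[(wproj(T,p+[s*.039,b,dz])/.7).round() for s in(1,-1) for b in(-.01,.01)])
def look(n):
    im,_=snap();cv2.imwrite(f"w{n}.png",im[:,:,::-1]);return im[180:420,:,::-1]
out=[]
for w in(88,61,34,0):
    command_gripper(W(w));out.append(cv2.resize(look(w),(400,172)));print(get_grip_width()*88)
cv2.imwrite("pics/fing.png",np.vstack([np.hstack(out[:2]),np.hstack(out[2:])]))
print(get_time())
```

```text
[ 0.44383153 -0.26537888  0.09912273] 78.30619444455739
0 [array([483., 356.]), array([486., 314.]), array([309., 356.]), array([306., 314.])]
0.005 [array([485., 360.]), array([488., 318.]), array([307., 360.]), array([304., 317.])]
0.01 [array([487., 365.]), array([490., 322.]), array([305., 365.]), array([302., 321.])]
0.015 [array([489., 370.]), array([492., 326.]), array([303., 370.]), array([300., 325.])]
0.02 [array([491., 375.]), array([495., 330.]), array([301., 375.]), array([297., 330.])]
0.03 [array([496., 387.]), array([500., 339.]), array([296., 386.]), array([292., 339.])]
87.82905869109838
61.24413788127585
34.21251781474928
0.6455362624439263
15.8583
```

View pics/fing.png

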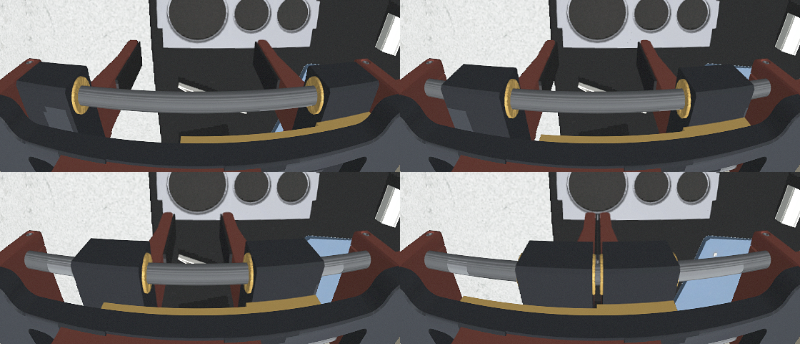

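Run:
```python
from h import *
im=read_camera("top");old=cv2.imread("top_raw.png")[:,:,::-1]
def c(i):
    m=(i[210:255,310:380].min(2)>170).astype(np.uint8);n,l,s,ce=cv2.connectedComponentsWithStats(m);k=1+s[1:,4].argmax();u,v=ce[k]+[310,210];return s[k],back("top",u,v,.016).round(4)
print(c(old),c(im))
move_pose([.40,-.10,.12],down(Y)); overlay(*snap(),"p2"); print(get_time())
```

```text
(array([ 16,   7,  27,  26, 571], dtype=int32), array([ 0.4303, -0.0939,  0.016 ])) (array([  17,    0,   53,   45, 1916], dtype=int32), array([ 0.4157, -0.1342,  0.016 ]))
17.125
```

View pics/p2.png

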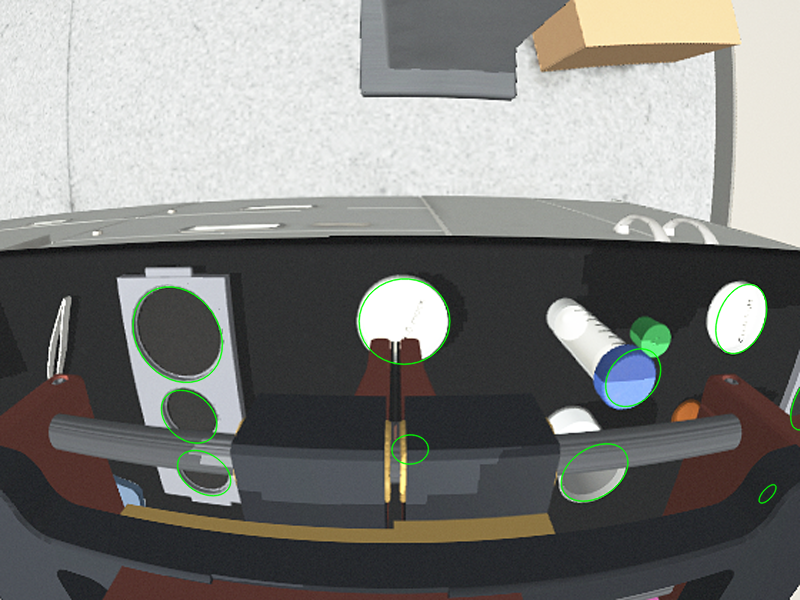

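The dish hasn't moved. I'll probe the bare worktop with shut fingers to learn the true tip height.

Run:
```python
from h import *
command_gripper(0.)
move_pose([.42,-.172,.05],down(Y)); print(get_tcp_pos(),get_joint_pos().round(3))
print(movel([.42,-.172,.0],v=.03,until_force=5),get_tcp_pos(),get_ft_force())
movel([.42,-.172,.05])
# dish top
command_gripper(0.);movel([.4299,-.0951,.05])
print(movel([.4299,-.0951,.008],v=.02,until_force=3),get_tcp_pos(),get_ft_force())
movel([.4299,-.0951,.06]);print(get_time())
```

```text
[ 0.41908846 -0.17184367  0.04953501] [-0.416  0.427  2.09   0.     0.627 -1.985]
False [ 4.20092482e-01 -1.72043805e-01  1.32077069e-04] [ 0.4597527  -0.78136763 -0.72069159]
False [ 0.4299715  -0.09512316  0.00808247] [-0.58494814  0.90469026  1.08637807]
23.7667
```

No contact at z=0.000 over the bench, nor at 0.008 over the dish, so the tips are higher than reported. I'll probe deeper, with a force guard.

Run:
```python
from h import *
for xy,z0 in(((.42,-.172),.01),((.4299,-.0951),.012)):
    movel([*xy,.05]); movel([*xy,z0])
    print(movel([*xy,-.04],v=.02,until_force=4),get_tcp_pos(),get_ft_force())
    movel([*xy,.05])
print(get_time())
```

```text
True [ 0.41998449 -0.1719935  -0.02685427] [-0.72032489  1.36079681  5.88936022]
True [ 0.42989533 -0.09508836 -0.01126031] [0.1678972  0.61574304 7.45168771]
30.15
```

True tips sit 26.5 mm above the nominal TCP; both contacts agree. I'll correct for this and retry the dish.

```bash
cat >> h.py <<'E'
DZ=.0265
def P(xy,z): return [xy[0],xy[1],z-DZ]   # z = true tip height
def pick(xy,zt,yaw,op,zup,v=.1):
    command_gripper(W(op)); move_pose(P(xy,zup),down(yaw))
    if movel(P(xy,zt),v=v,until_force=5): print("CONTACT tip z",get_tcp_pos()[2]+DZ)
    command_gripper(0.); print("grip",round(get_grip_width()*88,1),get_finger_force())
    movel(P(xy,zup),v=.12); print("lifted",round(get_grip_width()*88,1),get_time())
def place(xy,zt,op,zup,zc):
    movel(P(xy,zc),v=.2); hit=movel(P(xy,zt),v=.04,until_force=4); print("down",hit,get_tcp_pos()[2]+DZ)
    command_gripper(W(op)); movel(P(xy,zup),v=.15); print("t",get_time())
E
python3 - <<'E'
from h import *
pick((.4299,-.0951),.008,0.,86,.08)
if get_grip_width()*88>50:
    place((.4445,-.2658),.0135,80,.10,.07)
    overlay(*snap(),"p3")
E
```

```text
grip 60.2 30.001290142536163
lifted 60.3 35.05
down False 0.013750202387519572
t 38.875
```

View pics/p3.png

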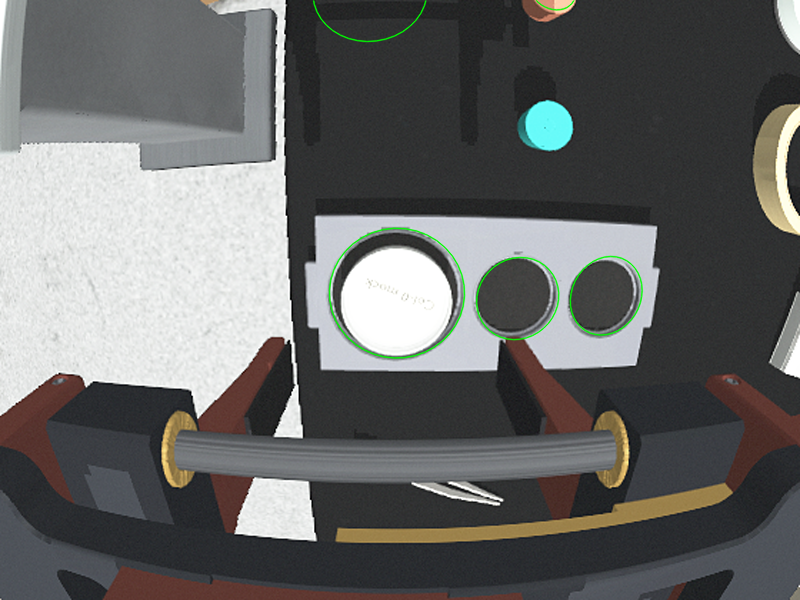

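Run:
```python
from h import *
T=wT(get_tcp_pos(),get_ee_rot());print(wback(T,397*.7,300*.7,.021),wback(T,397*.7,293*.7,.010))
```

```text
[ 0.44439617 -0.26490369  0.021     ] [ 0.4444228  -0.26413341  0.01      ]
```

The first dish is seated, centred to about 1 mm. Stopper next, then the tube.

Run:
```python
from h import *
pick((.5274,-.0904),.008,-Y,48,.07)
assert get_grip_width()*88>15
place((.5728,-.2664),.0135,45,.10,.06)
pick((.429,.0246),.062,-Y,70,.135)
assert get_grip_width()*88>20
place((.5152,-.2681),.0675,60,.135,.135)
movel(P((.47,-.20),.18)); overlay(*snap(),"p4")
```

```text
grip 24.7 30.00035493518226
lifted 24.9 43.225
down True 0.013380342387843216
t 46.7083
grip 33.9 30.00012243515812
lifted 33.1 50.85
down False 0.0677560034482174
t 55.5833
```

View pics/p4.png

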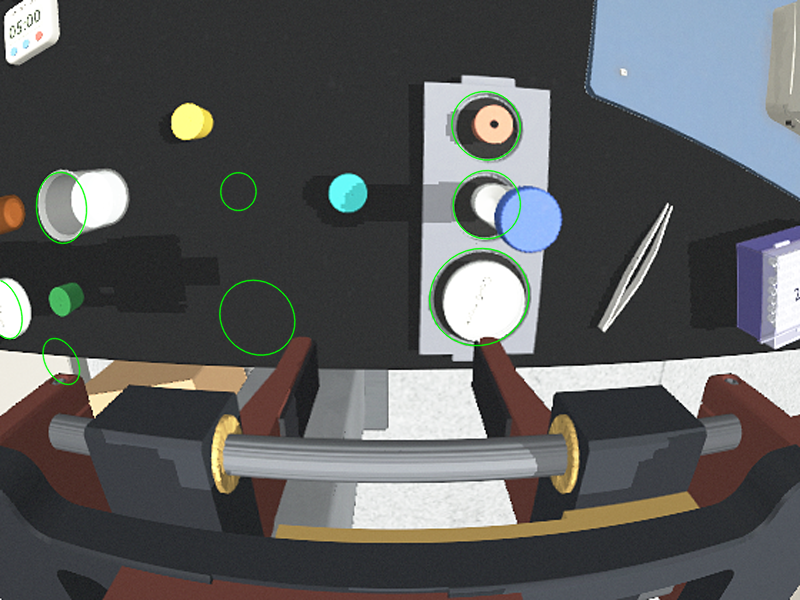

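Run:
```python
from h import *
T=wT(get_tcp_pos(),get_ee_rot())
print("tube top pred",wproj(T,(.5152,-.2681,.115))/.7,"stop pred",wproj(T,(.5728,-.2664,.029))/.7,"dish",wproj(T,(.4445,-.265,.021))/.7)
pick((.4326,.1879),.008,Y,86,.08)
assert get_grip_width()*88>50
place((.5288,.3459),.0135,80,.10,.07)
command_gripper(W(70)); move_pose(P((.522,.157),.15),down(Y))
print("contact",movel(P((.522,.157),.050),v=.06,until_force=3),get_tcp_pos()[2]+DZ,get_time())
```

```text
tube top pred [526.29994446 224.35276973] stop pred [491.28204234 122.97540332] dish [481.11159321 302.40319169]
grip 60.3 30.00108629465103
lifted 60.7 61.1667
down False 0.013764859861901294
t 65.0583
contact False 0.05032355844147228 68.075
```

The long-tray items are where predicted. The bottle descent reached its height without contact, so I'll grip and place it.

Run:
```python
from h import *
command_gripper(0.);print(get_grip_width()*88,get_finger_force())
movel(P((.522,.157),.11),v=.12);print(get_grip_width()*88)
assert get_grip_width()*88>20
place((.4581,.3513),.0555,60,.15,.11)
movel(P((.42,.28),.2)); overlay(*snap(),"p5")
T=wT(get_tcp_pos(),get_ee_rot())
for p in((.4581,.3513,.134),(.4581,.3513,.005),(.5288,.3459,.021)):print(wproj(T,p)/.7)
im=read_camera("top");cv2.imwrite("pics/top1.png",cv2.resize(im[120:270,90:450,::-1],(800,333),interpolation=cv2.INTER_CUBIC))
```

```text
32.87238801809519 29.890145394019783
32.83292351142191
down False 0.05575504116559489
t 73.475
[523.25087515 375.12289885]
[482.77707016 305.50356474]
[474.18166863 391.69048793]
```

View pics/p5.png

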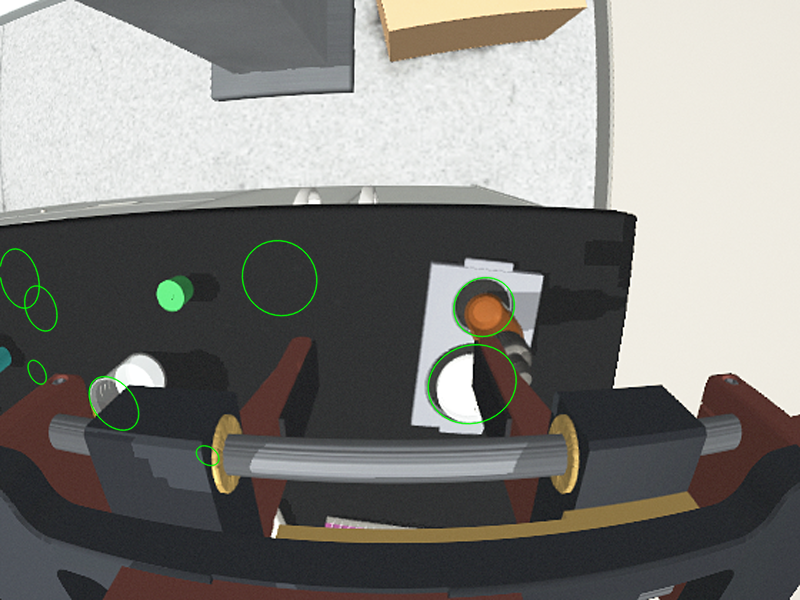

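View pics/top1.png

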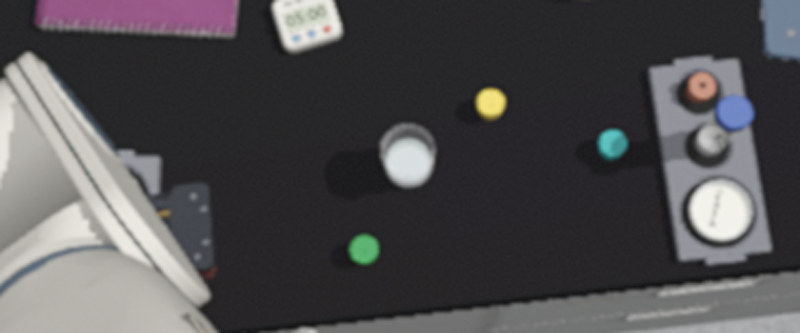

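Run:
```python
from h import *
movel(P((.42,.12),.24)); movel(P((.40,.0),.24))
im,T=snap()
a=im[:,:,::-1];t=read_camera("top")[:,:,::-1];s=read_camera("scene")[:,:,::-1]
f=lambda i:cv2.resize(i,(400,300),interpolation=cv2.INTER_CUBIC)
cv2.imwrite("pics/fin.png",np.vstack([np.hstack([f(t[180:270,100:220]),f(t[130:250,370:530])]),np.hstack([f(s[130:220,180:300]),f(s[220:370,290:490])])]))
print(get_time())
```

```text
76.7167
```

View pics/fin.png

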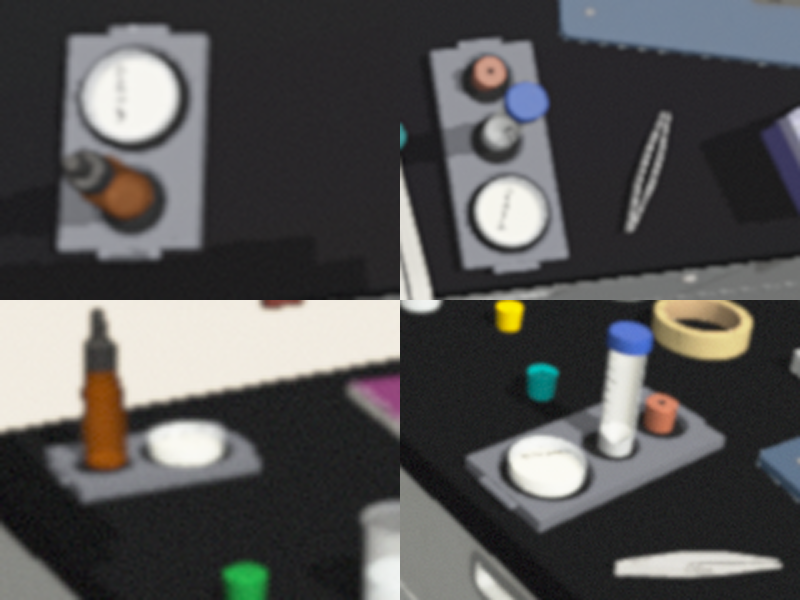

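Both kits show every item upright and seated in its recess, with the gripper clear.

```bash
python3 -c "
from station import *
print(job_done())"
```

```text
the job is handed in; nothing more can be done
None
```

Both sampling kits are made up and the job is handed in at about 77 s: every item stands in its recess, upright and released, and the beaker was not touched.

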